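# Seat a sensor housing in its fence corner and hover its cover over the screw holes

### The arm

A 6-joint arm with a two-finger parallel gripper is mounted at the origin on a cart in front of the work surface, level with it; the furniture and walls round the work are solid. World frame = base frame: x ahead of the robot, y to its left, z up, the work surface at z = 0. Lengths are in mm, angles in rad, forces in N, time in s.
With the tool pointing down it reaches from about 275 to 1000 mm from the base axis. Payload 8.4 kg.
Tool frame: the origin (TCP) lies between the finger pads; the fingertips stand 22 mm ahead of it and the grasp point (between the pads) lies 3 mm ahead of it (r.nose_length is the z of the fingertips in the tool frame, in mm); z points along the fingers, y is the line along which they close (so a half turn about z gives the same grasp; the last joint's range is limited). The gripper opens to 85 mm and grips with 20 to 120 N. Pads are 22 mm wide; open, the fingers measure 114 mm over their backs; the gripper's body (76 mm by 85 mm) begins 54 mm behind the grasp point. The pads swing forward as they close: fully open they stand 13 mm farther back than shut.
Start: joints at [-1.268, 0.353, 1.633, -0, 1.155, -0.002], TCP at [187.563, -596.195, 253.281] pointing down, gripper open.
Joint ranges: [-2.63, 2.63], [-0.92, 2.1], [0.06, 2.66], [-1.3, 4.44], [0, 2.69], [-3.02, 3.02]. Speed limits (rad/s): [2.22, 2.22, 2.79, 3.14, 3.14, 3.14].

### API

Orientations are given as [roll, pitch, yaw] about the fixed x, y, z axes, in that order (R = Rz(yaw) Ry(pitch) Rx(roll)).
In Python, from rig import r, imaging gives the robot as it stands (r), with the cameras (imaging).
- The arm moves only by the shell command python3 steer.py [FORCE], which reads ROWS from standard input. ROWS is one flat JSON list of numbers that holds 1 to 5 rows one after another, with no inner brackets; each row has 7 numbers: a rotation vector rx, ry, rz in fractions of the full range, 1 being pi rad, then dx, dy, dz in fractions of the full range, 1 being 800 mm, then the opening from 0.0 (shut) to 1.0 (fully open); each row shifts and turns the commanded pose from where the row before left it, along the tool's axes as they then stand; what a row does not reach is not made up. A row lasts 1/12 s, in which the tool goes at most 41.7 mm and 0.125 rad, less where a joint would pass 70% of its speed; a pose out of reach is approached as far as the arm can. The fingers move at their own pace and stop on an object; FORCE is the grip in N (left out, the last holds). Time passes only in rows, so rows that do not move let the fingers close. It prints the time, the measured TCP pose, the force, the opening and the grip force at its end. Input that does not fit is refused with a message, and nothing moves.
- r.sense(): the state, without advancing time (a new reading comes with each control period).
- imaging.grab_frame(name): name is "scene" or "side" or "wrist"; returns the picture (384x512x3 uint8, red, green, blue); there is no depth.
- imaging.camera_params(name): a dict with "fx", "fy", "cx", "cy" (pixels), "dist_coeffs" ([k1, k2, p1, p2, k3] as OpenCV has them; the pictures are not rectified), "rvec" (rotation vector, rad) and "tvec" (3), from world to camera coordinates, as OpenCV has them. Camera axes: x right, y down, z forward; pixel columns grow to the right and rows downward; lengths in mm; the calibration is good to about 2 mm. A picture is of the moment at which its call begins: read the wrist's pose just before it. camera_params takes no time and is no camera call; for the wrist camera it gives the pose at the moment of the call.
- r.sign_off(): hands the job in; it is judged then, once.
The state is a dict: "clock": time; "qpos": joint angles; "qvel": joint speeds; "joint_efforts": joint torques, N m; "eef_pos": TCP position; "tcp_rot": TCP orientation; "contact_force": force on the tool from outside, world axes, zero at the start; "wrist_torque": the same for the moment, N m; "opening": opening from 0.0 (shut) to 1.0 (fully open); "grasp_force": force on a finger pad.
Only numpy, scipy, OpenCV 4.12 (cv2) and the standard library are available. Lean on these libraries where they do the work, as an engineer would, in place of code of your own. Each camera call takes 0.05 s, during which the arm holds its last target. There are 200 camera calls.

### The job

Push the open metal housing on the fixture board fully home into the corner of the two fence bars, square and flush against both. Then pick up its cover plate by the grip bar and finish holding it level about a centimetre above the housing, not touching it, the right way round with all four of its holes in line with the threaded holes below, ready for the screws. Keep holding it there: do not lower it or let go, and leave the vial, the memory stick and the petri dish where they are.

Things in the scene. Friction and masses are not known exactly. Their poses are not given: they have to be found in the camera images.
- fixture: Fixed grey board 200 x 220 mm (x, y), 8 mm thick, with two dark fence bars 15 mm wide rising 18 mm above it: along the whole far edge (inner face x = +85 mm) and along the right edge (inner face y = -95 mm), with a 12 mm relief gap in the corner. Origin: centre of the board's underside, on the worktop; x points to the far bar (away from the robot), y left, z up.
- fence_corner (a point): Point on the board's top, 8 mm above the worktop, where the inner faces of the two fence bars would meet; axes as the fixture's.
- housing: Loose open aluminium housing 90 x 110 x 28 mm (x, y, z), about 0.35 kg, too wide to grasp, askew on the board; it slides. In its top: a chamber and 7 mm threaded holes at (34, 44), (34, -44), (-34, -24), (-34, 24) mm, so the far (+x) pair is 88 mm apart, the near pair 48. Origin: centre of its underside. Home: centre at (40, -40) mm on the fixture, axes parallel to the fixture's.
- housing_corner (a point): Bottom corner of the housing at its far right (+x, -y), which goes to fence_corner; axes as the housing's.
- thread_far_left (a point): Mouth of the housing's threaded hole at (34, 44, 28) mm in the housing's frame.
- thread_near_right (a point): Mouth of the housing's threaded hole at (-34, -24, 28) mm in the housing's frame.
- cover: Loose flat steel plate 90 x 110 x 5 mm, about 0.2 kg, on the worktop left of the fixture, with four 9 mm through holes in the housing's pattern (pair 88 mm apart at +x, 48 mm at -x): it fits one way round. On its middle a grip bar, 12 mm thick along x, 50 mm long along y, top 33 mm above the underside. Origin: centre of its underside.
- hole_far_left (a point): Centre of the cover's hole at (34, 44) mm in the cover's frame, on its underside.
- hole_near_right (a point): Centre of the cover's hole at (-34, -24) mm in the cover's frame, on its underside.
- vial: Bystander: a small brown screw-cap vial, 26 mm across, 49 mm tall, standing beyond the cover plate. Leave it alone. Origin: centre of its underside.
- memory_stick: Bystander: a memory stick, 51 x 19 x 8 mm, lying near the front edge of the worktop. Leave it alone. Origin: centre of its underside.
- petri: Bystander: a closed petri dish, 89 mm across, 17 mm tall, right of the fixture. Leave it alone. Origin: centre of its underside.

How it is judged (in metres and radians):
On the way, in this order (a step that is already met when the one before it is completed fails the run):
1. the housing is home in the fence corner while the cover still lies on the worktop (x of housing_corner in the frame of fence_corner above -0.0025 m and y of housing_corner in the frame of fence_corner below 0.0025 m and z of housing_corner in the frame of fence_corner below 0.002 m and angle between the x axis of housing and the x axis of fixture, either way round below 0.025 rad and height (world z) of cover below 0.01 m), for 0.2 s.
2. the cover is lifted off the worktop (height (world z) of cover above 0.03 m), for 0.1 s.
At the end, for the whole second after the job is handed in: The housing is within 2.5 mm of both fences and square within 0.025 rad; the gripper holds the cover still, level within 0.07 rad, its underside 4 to 18 mm above the housing's top and touching neither housing nor fixture, every hole within 3 mm of its threaded hole (x of housing_corner in the frame of fence_corner above -0.0025 m and y of housing_corner in the frame of fence_corner below 0.0025 m and z of housing_corner in the frame of fence_corner below 0.002 m and angle between the x axis of housing and the x axis of fixture, either way round below 0.025 rad and horizontal distance between hole_far_left and thread_far_left below 0.003 m and horizontal distance between hole_near_right and thread_near_right below 0.003 m and z of hole_far_left in the frame of housing between 0.032 and 0.046 m and z of hole_near_right in the frame of housing between 0.032 and 0.046 m and angle between cover's own z axis and vertical below 0.07 rad and contact force between cover and housing below 0.05 N and contact force between cover and fixture below 0.05 N and contact force between the fingers and cover above 2 N and linear speed of cover below 0.01 m/s); the arm keeps its last pose, push and grip.
It fails at once if the vial is disturbed (distance of vial from where it was at the start of the episode above 0.02 m or angle between vial's own z axis and vertical above 0.3 rad).
It fails at once if the memory stick is disturbed (distance of memory_stick from where it was at the start of the episode above 0.02 m).
It fails at once if the petri dish is disturbed (distance of petri from where it was at the start of the episode above 0.02 m).
It also fails if it takes over 72 s, if anything falls off the work surface, if the arm or the gripper's body presses on something with over 40 N, if the wrist force passes 120 N, or if a joint passes its speed limit or range.

## Working session

There is one attempt and no reset: what is moved stays moved. The work goes in short steps, Python scripts to look and compute and a shell command to move; the robot and the scene stay as the last step left them, time stands still between calls to the robot, and variables do not carry over. Pictures are saved under pics/ and viewed, at most 10 in all, crops included, and the job is handed in when it is done.

```bash
ls; mkdir -p pics; python3 - <<'E'
from rig import r, imaging
import cv2
for n in("scene","side"):
    cv2.imwrite(f"pics/{n}0.png",imaging.grab_frame(n)[:,:,::-1])
    print(imaging.camera_params(n))
print(r.sense())
E
```

```text
pics
rig.py
steer.py
{'fx': 415.98771253084016, 'fy': 415.98771253084016, 'cx': 258.47463943540544, 'cy': 183.9505972238095, 'dist_coeffs': array([-0.0086188,  0.       ,  0.       ,  0.       ,  0.       ]), 'rvec': array([ 0.60654101, -2.61857192,  1.17778288]), 'tvec': array([ 447.95218832,  183.22926654, 1174.13138637])}
{'fx': 409.8230423668153, 'fy': 409.8230423668153, 'cx': 249.81390361731815, 'cy': 188.7477888545766, 'dist_coeffs': array([-0.03802454,  0.        ,  0.        ,  0.        ,  0.        ]), 'rvec': array([ 2.17728647,  0.01050437, -0.02866529]), 'tvec': array([-495.26013791,   58.63712665, 1092.54996187])}
{'clock': 0.1, 'qpos': array([-1.26839803e+00,  3.53590606e-01,  1.63404741e+00,  2.85370832e-06,
        1.15517559e+00, -2.40602096e-03]), 'qvel': array([ 1.45981222e-03, -2.33218539e-03, -2.57202061e-03, -1.87930509e-04,
       -5.85086579e-04, -9.33048295e-05]), 'joint_efforts': array([ 1.54556259e-03, -6.06357694e+01, -3.42819393e+01,  8.93801769e-06,
        3.90320347e-03,  6.29611222e-06]), 'eef_pos': array([ 187.44894995, -595.82383936,  252.63469506]), 'tcp_rot': array([-3.14037171e+00, -5.54697262e-06,  3.04803160e-01]), 'contact_force': array([-0.69370493,  0.08085986,  0.61891823]), 'wrist_torque': array([ 0.00530726, -0.00731818,  0.03737062]), 'grasp_force': 0.0, 'opening': 1.0005355763788981}
```

View pics/scene0.png

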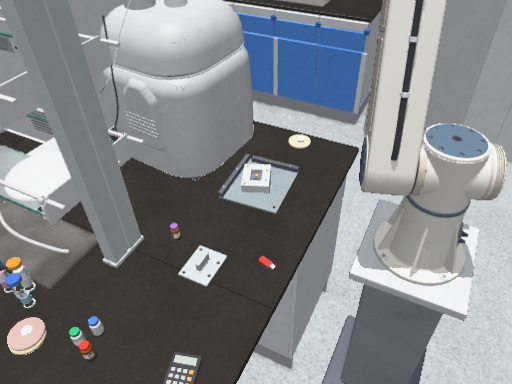

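View pics/side0.png

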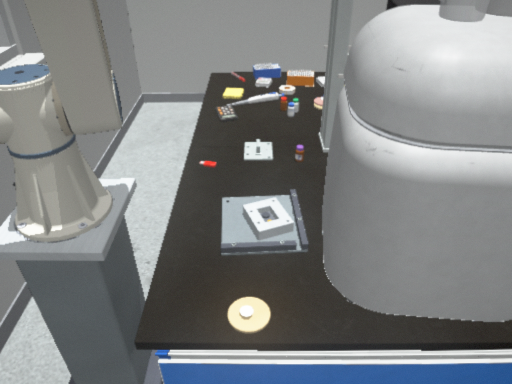

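```bash
cat > h.py <<'E'
import numpy as np,cv2
from rig import r, imaging
def ray(cam,uv,z):
    K=np.array([[cam['fx'],0,cam['cx']],[0,cam['fy'],cam['cy']],[0,0,1]])
    R=cv2.Rodrigues(cam['rvec'])[0]; c=-R.T@cam['tvec']
    p=cv2.undistortPoints(np.array(uv,float).reshape(-1,1,2),K,cam['dist_coeffs'])[:,0]
    d=np.c_[p,np.ones(len(p))]@R
    z=np.broadcast_to(z,len(p))
    return c+d*((z-c[2])/d[:,2])[:,None]
def proj(cam,P):
    K=np.array([[cam['fx'],0,cam['cx']],[0,cam['fy'],cam['cy']],[0,0,1]])
    return cv2.projectPoints(np.array(P,float).reshape(-1,1,3),cam['rvec'],cam['tvec'],K,cam['dist_coeffs'])[0][:,0]
def snap(fn,name="wrist"):
    cam=imaging.camera_params(name); s=r.sense(); im=imaging.grab_frame(name)
    cv2.imwrite(fn+".png",im[:,:,::-1]); np.savez(fn+".npz",**cam); print(s['eef_pos'],s['tcp_rot'],s['clock']); return cam,im
E
python3 - <<'E'
from h import *
np.set_printoptions(suppress=True,precision=1)
s=imaging.camera_params("side");c=imaging.camera_params("scene")
print(ray(s,[(222,197),(293,191),(305,249),(222,254)],[8,26,26,8]))
print("housing",ray(s,[(243,206),(278,197),(293,225),(257,236)],36))
print("cover",ray(s,[(244,143),(271,142),(273,159),(245,160)],5), "vial,stick,petri",ray(s,[(299,159),(208,163),(249,315)],0))
print("sc cover",ray(c,[(204,247),(226,260),(209,283),(180,267)],5))
print("sc vial stick petri",ray(c,[(176,237),(267,263),(299,142)],0))
w=imaging.camera_params("wrist");R=cv2.Rodrigues(w['rvec'])[0];print("wrist cam pos",-R.T@w['tvec'],R, w['fx'],w['dist_coeffs'])
E
```

```text
[[ 418.7   49.4    8. ]
 [ 611.4   51.3   26. ]
 [ 623.  -175.3   26. ]
 [ 435.1 -172.7    8. ]]
housing [[ 479.3  -28.3   36. ]
 [ 569.2   10.1   36. ]
 [ 600.5 -103.4   36. ]
 [ 515.2 -142.6   36. ]]
cover [[469.3 362.5   5. ]
 [560.  368.4   5. ]
 [563.6 256.3   5. ]
 [475.8 251.    5. ]] vial,stick,petri [[ 646.   264.     0. ]
 [ 360.   242.2    0. ]
 [ 500.  -336.1    0. ]]
sc cover [[545.3 259.1   5. ]
 [465.2 272.2   5. ]
 [467.6 357.8   5. ]
 [566.7 347.8   5. ]]
sc vial stick petri [[ 643.   259.2    0. ]
 [ 360.2  228.8    0. ]
 [ 498.3 -336.9    0. ]]
wrist cam pos [ 258.4 -574.1  372.6] [[ 0.3 -1.  -0. ]
 [-0.9 -0.3  0.3]
 [-0.3 -0.1 -1. ]] 344.83513266025585 [0. 0. 0. 0. 0.]
```

The manual's scale: shifts go in shares of 800 mm and turns go in shares of pi rad. Converting my numbers, -0.125 rad / 3.1416 = -0.0398.

```bash
echo '[0,0,-0.0398,0,0,0,1,0,0,-0.0398,0,0,0,1,0,0,-0.0398,0,0,0,1,0,0,-0.0398,0,0,0,1,0,0,-0.0398,0,0,0,1]' | python3 steer.py; echo '[0,0,-0.0398,0,0,0,1,0,0,-0.0398,0,0,0,1,0,0,-0.0398,0,0,0,1,0,0,-0.0398,0,0,0,1,0,0,-0.0398,0,0,0,1]' | python3 steer.py
echo '[0,0,0,0.0438,0.025,0,1,0,0,0,0.0438,0.025,0,1,0,0,0,0.0438,0.025,0,1,0,0,0,0.0438,0.025,0,1,0,0,0,0.0438,0.025,0,1]' | python3 steer.py
echo '[0,0,0,0.0438,0.025,0,1,0,0,0,0.0438,0.025,0,1,0,0,0,0.0438,0.025,0,1,0,0,0,0.0438,0.025,0,1,0,0,0,0.0438,0.025,0,1]' | python3 steer.py
echo '[0,0,0,0.0438,0.025,0,1,0,0,0,0.0438,0.025,0,1,0,0,0,0.0438,0.025,0,1,0,0,0,0.0438,0.025,0,1,0,0,0,0.0438,0.025,0,1]' | python3 steer.py
echo '[0,0,0,0.0438,0.025,0,1,0,0,0,0,0,0,1,0,0,0,0,0,0,1]' | python3 steer.py
python3 -c "
from h import *
snap('pics/w1')"
```

```text
clock: 0.52
eef_pos: [187.5, -596.0, 252.9]
tcp_rot: [-3.141, -0.0, 0.936]
contact_force: [0.3, -0.2, -0.5]
opening: 1.002
grasp_force: 0.0
clock: 0.93
eef_pos: [187.5, -595.9, 252.8]
tcp_rot: [-3.141, -0.001, 1.561]
contact_force: [-0.4, -0.5, -0.6]
opening: 1.001
grasp_force: 0.0
clock: 1.35
eef_pos: [290.7, -421.0, 252.9]
tcp_rot: [-3.141, -0.001, 1.554]
contact_force: [1.4, 0.8, 0.5]
opening: 1.0
grasp_force: 0.0
clock: 1.77
eef_pos: [393.5, -247.6, 253.2]
tcp_rot: [-3.142, -0.0, 1.555]
contact_force: [0.5, -0.1, 0.5]
opening: 0.998
grasp_force: 0.0
clock: 2.18
eef_pos: [496.4, -74.1, 253.2]
tcp_rot: [-3.142, 0.0, 1.555]
contact_force: [0.2, -0.6, -0.2]
opening: 1.005
grasp_force: 0.0
clock: 2.43
eef_pos: [516.9, -39.6, 252.8]
tcp_rot: [-3.141, -0.0, 1.559]
contact_force: [-0.1, 0.0, -0.1]
opening: 1.005
grasp_force: 0.0
[516.94533517 -39.57794496 252.83787617] [-3.14085041e+00 -3.39348481e-05  1.55855880e+00] 2.4333
```

View pics/w1.png

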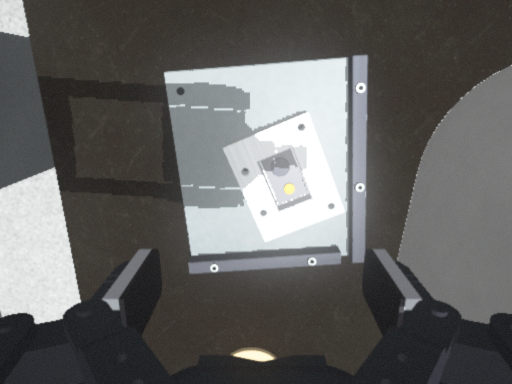

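```bash
python3 -c "
import cv2
im=cv2.imread('pics/w1.png')[50:280,155:375]
cv2.imwrite('pics/w1c.png',cv2.resize(im,None,fx=2.6,fy=2.6,interpolation=cv2.INTER_CUBIC))"
```

```text
(no output)
```

View pics/w1c.png

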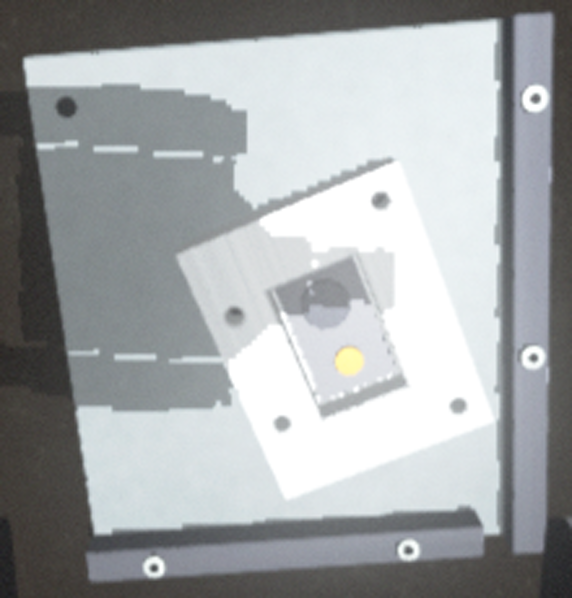

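```bash
cat > fit.py <<'E'
from h import *
from scipy.optimize import least_squares
np.set_printoptions(suppress=True,precision=2)
def fit(cam,M,uv,zoff,x0):
    M=np.array(M,float);uv=np.array(uv,float)
    def W(p):
        c,s=np.cos(p[2]),np.sin(p[2]);return np.c_[p[0]+c*M[:,0]-s*M[:,1],p[1]+s*M[:,0]+c*M[:,1],M[:,2]+zoff]
    o=least_squares(lambda p:(proj(cam,W(p))-uv).ravel(),x0,x_scale=[10,10,.1],loss='soft_l1')
    print(o.x[:2],round(o.x[2],4),"res",(proj(cam,W(o.x))-uv).round(1).tolist());return o.x
E
python3 - <<'E'
from fit import *
cam=dict(np.load('pics/w1.npz'))
f=lambda L:[(155+(x+.5)/2.6-.5,50+(y+.5)/2.6-.5) for x,y in L]
F=fit(cam,[(-100,110,8),(-100,-95,8),(-100,-95,26),(-100,-110,26),(73,-95,26),(85,110,26),(100,110,26),(85,-110,26),(100,-110,26),(85,110,8)],f([(24,58),(95,533),(88,552),(90,580),(483,527),(515,15),(553,13),(513,552),(547,552),(500,20)]),0,[520,-60,0])
H=fit(cam,[(-45,55,28),(45,55,28),(45,-55,28),(-45,-55,28),(34,44,28),(34,-44,28),(-34,-24,28),(-34,24,28)],f([(177,255),(397,158),(494,420),(287,499),(380,200),(458,405),(282,423),(235,316)]),8,[540,-66,.3])
c,s=np.cos(F[2]),np.sin(F[2]);R=np.array([[c,-s],[s,c]])
hp=lambda p:R.T@(H[:2]+np.array([[np.cos(H[2]),-np.sin(H[2])],[np.sin(H[2]),np.cos(H[2])]])@p-F[:2])
print("housing in fixture",hp(np.zeros(2)),H[2]-F[2]);
for p in [(45,55),(45,-55),(-45,-55),(-45,55)]:print(p,hp(np.array(p)))
print("home world",F[:2]+R@[40,-40])
E
```

```text
[525.58 -56.08] 0.0627 res [[-1.3, -0.6], [-0.9, 0.6], [-1.4, 0.9], [-0.4, 1.9], [0.9, 0.1], [-0.3, -0.4], [1.2, -0.9], [0.2, 1.8], [0.5, 0.9], [0.9, -0.9]]
[540.46 -59.13] 0.3851 res [[-0.8, -0.4], [0.3, 0.8], [0.1, -0.4], [-0.1, -0.2], [0.1, -0.2], [0.4, 0.1], [0.1, 0.3], [-0.2, 0.2]]
housing in fixture [14.66 -3.97] 0.322436831180386
(45, 55) [39.91 62.45]
(45, -55) [ 74.77 -41.88]
(-45, -55) [-10.59 -70.4 ]
(-45, 55) [-45.45  33.93]
home world [568.01 -93.5 ]
```

To row units: 40 mm / 800 = 0.05, -39 mm / 800 = -0.0488, -0.075 rad / 3.1416 = -0.0239.

```bash
echo '[0,0,-0.0239,0,0,0,0,0,0,0,0,-0.0475,0,0,0,0,0,0,-0.0488,0,0,0,0,0,0,0,0.05,0,0,0,0,0,0,0.05,0]' | python3 steer.py 60
echo '[0,0,0,0,0,0.05,0,0,0,0,0,0,0.05,0,0,0,0,0,0,0.045,0,0,0,0,0,0,0.025,0,0,0,0,0,0,0,0]' | python3 steer.py
echo '[0,0,0,0,0,0,0,0,0,0,0,0.0075,0,0,0,0,0,0,0.0075,0,0,0,0,0,0,0.0075,0,0,0,0,0,0,0.0075,0,0]' | python3 steer.py
echo '[0,0,0,0,0.005,0,0,0,0,0,0,0.005,0,0,0,0,0,0,0.005,0,0,0,0,0,0,0.005,0,0,0,0,0,0,0.005,0,0]' | python3 steer.py
```

```text
clock: 2.9
eef_pos: [439.3, -47.6, 175.7]
tcp_rot: [3.133, 0.002, 1.627]
contact_force: [1.5, 0.2, -0.7]
opening: 0.297
grasp_force: 0.0
clock: 3.32
eef_pos: [435.9, -46.9, 34.0]
tcp_rot: [-3.134, -0.001, 1.628]
contact_force: [-1.2, -0.2, 0.2]
opening: -0.001
grasp_force: 0.0
clock: 3.73
eef_pos: [465.5, -44.6, 38.6]
tcp_rot: [3.139, 0.0, 1.63]
contact_force: [-0.1, -0.0, -0.1]
opening: 0.002
grasp_force: 0.0
clock: 4.15
eef_pos: [483.3, -43.1, 37.1]
tcp_rot: [-3.14, -0.0, 1.63]
contact_force: [-3.4, 0.5, 0.9]
opening: -0.001
grasp_force: 1.4
```

To row units: 3 mm / 800 = 0.0038.

```bash
for i in 1; do :; done; echo '[0,0,0,0,0.0038,0,0,0,0,0,0,0.0038,0,0,0,0,0,0,0.0038,0,0,0,0,0,0,0.0038,0,0]' | python3 steer.py
echo '[0,0,0,0,0.0025,0,0,0,0,0,0,0.0025,0,0,0,0,0,0,0.0025,0,0,0,0,0,0,0,0,0]' | python3 steer.py
```

```text
clock: 4.48
eef_pos: [490.5, -42.1, 36.3]
tcp_rot: [-3.131, -0.002, 1.63]
contact_force: [-5.5, 2.0, -0.8]
opening: -0.002
grasp_force: 1.6
clock: 4.82
eef_pos: [502.1, -42.2, 37.2]
tcp_rot: [3.141, 0.0, 1.63]
contact_force: [-1.9, -0.1, -1.3]
opening: -0.002
grasp_force: 1.0
```

To row units: 1 mm / 800 = 0.0013.

```bash
echo '[0,0,0,0,0.0013,0,0,0,0,0,0,0.0013,0,0,0,0,0,0,0,0,0]' | python3 steer.py | grep -E "eef|contact"
echo '[0,0,0,0,0.0013,0,0,0,0,0,0,0.0013,0,0,0,0,0,0,0,0,0]' | python3 steer.py| grep -E "eef|contact"
echo '[0,0,0,0,0.0013,0,0,0,0,0,0,0,0,0]' | python3 steer.py| grep -E "eef|contact"
python3 -c "
from h import *
snap('pics/s2','side');snap('pics/w2')
a=cv2.imread('pics/w2.png');b=cv2.imread('pics/s2.png')[180:260,200:320]
b=cv2.resize(b,(384,256),interpolation=2);c=np.zeros((384,384,3),np.uint8);c[:256]=b
cv2.imwrite('pics/v2.png',np.hstack([a[:,:416],c]))"
```

```text
eef_pos: [502.7, -42.0, 37.2]
contact_force: [-5.1, 2.7, 2.4]
eef_pos: [503.1, -41.8, 37.1]
contact_force: [-10.7, 1.9, 8.7]
eef_pos: [503.5, -41.7, 37.0]
contact_force: [-13.1, 2.1, 9.6]
[503.48624526 -41.71168997  37.03343932] [-3.13559659e+00 -8.75675973e-04  1.62989205e+00] 5.4833
[503.5214305  -41.70479061  37.04515283] [-3.13576590e+00 -8.51043183e-04  1.62990546e+00] 5.5333
```

View pics/v2.png

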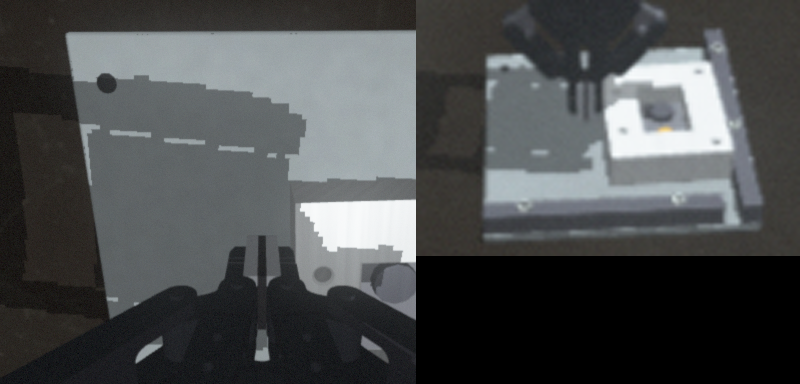

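```bash
cat >> fit.py <<'E'
F=np.array([525.58,-56.08,.0627])
def fx(P):
    P=np.atleast_2d(P)[:,:2]-F[:2];c,s=np.cos(F[2]),np.sin(F[2]);return np.c_[c*P[:,0]+s*P[:,1],-s*P[:,0]+c*P[:,1]]
E
python3 -c "
from fit import *
cam=dict(np.load('pics/w2.npz'));print(fx(ray(cam,[(297,204),(415,200)],36)),fx(ray(cam,[(291,190)],8)),fx(r.sense()['eef_pos']))"
```

```text
[[-7.84 46.83]
 [35.63 48.32]] [[-7.87 43.68]] [[-21.15  15.72]]
```

To row units: -35 mm / 800 = -0.0438, 33 mm / 800 = 0.0413.

```bash
echo '[0,0,0,0,-0.0163,0,0,0,0,0,0,0,-0.0438,0,0,0,0,0,0,-0.0375,0,0,0,0,0.0388,0,0,0,0,0,0,0.0413,0,0,0]' | python3 steer.py|grep -E "eef|contact"
echo '[0,0,0,0,0.0488,0,0,0,0,0,0,0.0488,0,0,0,0,0,0,0,0.0438,0,0,0,0,0,0,0.035,0,0,0,0,0,0,0,0]' | python3 steer.py|grep -E "eef|contact"
echo '[0,0,0,-0.0063,0,0,0,0,0,0,-0.0063,0,0,0,0,0,0,-0.0063,0,0,0,0,0,0,-0.0063,0,0,0,0,0,0,-0.0063,0,0,0]' | python3 steer.py|grep -E "eef|contact"
echo '[0,0,0,-0.005,0,0,0,0,0,0,-0.005,0,0,0,0,0,0,-0.005,0,0,0,0,0,0,-0.005,0,0,0,0,0,0,0,0,0,0]' | python3 steer.py|grep -E "eef|contact"
python3 -c "
from fit import *
print(fx(r.sense()['eef_pos']))"
```

```text
eef_pos: [492.9, 20.7, 104.8]
contact_force: [-0.2, 0.4, -0.9]
eef_pos: [566.0, 25.7, 35.3]
contact_force: [-2.5, 0.3, -1.1]
eef_pos: [570.4, 0.4, 41.0]
contact_force: [0.6, 5.5, 4.5]
eef_pos: [570.5, -15.9, 40.0]
contact_force: [-0.2, 1.2, 0.1]
[[47.36 37.3 ]]
```

To row units: -3 mm / 800 = -0.0038, -2 mm / 800 = -0.0025.

```bash
echo '[0,0,0,-0.0038,0,0,0,0,0,0,-0.0038,0,0,0,0,0,0,-0.0025,0,0,0,0,0,0,0,0,0,0]' | python3 steer.py|grep -E "eef|contact"
for k in 1; do echo '[0,0,0,-0.0013,0,0,0,0,0,0,-0.0013,0,0,0,0,0,0,0,0,0,0]' | python3 steer.py|grep -E "eef|contact"; done
echo '[0,0,0,-0.0013,0,0,0,0,0,0,-0.0013,0,0,0,0,0,0,0,0,0,0]' | python3 steer.py|grep -E "eef|contact"
python3 -c "
from fit import *
print(fx(r.sense()['eef_pos']))"
```

```text
eef_pos: [570.8, -23.3, 39.7]
contact_force: [0.6, 3.6, 2.3]
eef_pos: [570.8, -25.0, 39.6]
contact_force: [-0.3, 4.9, 3.8]
eef_pos: [570.7, -25.9, 39.6]
contact_force: [-0.5, 12.0, 6.1]
[[46.93 27.25]]
```

To row units: -2 mm / 800 = -0.0025.

```bash
echo '[0,0,0,-0.0025,0,0,0,0,0,0,0,0,0,0]' | python3 steer.py|grep -E "eef|contact"
echo '[0,0,0,0.0225,0,0,0,0,0,0,0,0,-0.0438,0,0,0,0,0,0,-0.0375,0,0,0,0,0,-0.05,0,0,0,0,0,0,-0.05,0,0]' | python3 steer.py|grep -E "eef|contact"
echo '[0,0,0,-0.05,0,0,0,0,0,0,-0.05,0,0,0,0,0,0,0,0,0.0375,0,0,0,0,0,0,0.0438,0,0,0,0,0,0,0,0]' | python3 steer.py|grep -E "eef|contact"
python3 -c "
from fit import *
print(fx(r.sense()['eef_pos']))"
```

```text
eef_pos: [570.3, -26.3, 39.6]
contact_force: [-1.9, 23.6, 8.6]
eef_pos: [491.8, -16.2, 105.9]
contact_force: [-1.9, 0.5, -1.0]
eef_pos: [490.7, -96.1, 34.7]
contact_force: [-2.1, 0.9, -0.0]
[[-37.31 -37.8 ]]
```

To row units: 5 mm / 800 = 0.0063, 3 mm / 800 = 0.0038.

```bash
echo '[0,0,0,0,0.0063,0,0,0,0,0,0,0.0063,0,0,0,0,0,0,0.0038,0,0,0,0,0,0,0.0013,0,0,0,0,0,0,0,0,0]' | python3 steer.py|grep -E "eef|contact"
echo '[0,0,0,0,0.0013,0,0,0,0,0,0,0.0013,0,0,0,0,0,0,0,0,0]' | python3 steer.py|grep -E "eef|contact"
echo '[0,0,0,0,0.0013,0,0,0,0,0,0,0.0013,0,0,0,0,0,0,0,0,0]' | python3 steer.py|grep -E "eef|contact"
python3 -c "
from fit import *
print(fx(r.sense()['eef_pos']))"
```

```text
eef_pos: [508.0, -95.0, 40.6]
contact_force: [-6.7, -5.8, 0.8]
eef_pos: [508.2, -95.0, 40.6]
contact_force: [-12.9, -7.6, 7.2]
eef_pos: [508.4, -94.9, 40.5]
contact_force: [-19.7, -9.4, 13.8]
[[-19.61 -37.69]]
```

To row units: -40 mm / 800 = -0.05, -10 mm / 800 = -0.0125.

```bash
echo '[0,0,0,0,-0.0125,0,0,0,0,0,0,0,-0.05,0,0,0,0,0,0,-0.05,0,0,0,0,0,0,-0.05,1,0,0,0,0,0,-0.05,1]' | python3 steer.py|grep -E "contact"
echo '[0,0,0,-0.0063,0.0438,-0.025,1,0,0,0,-0.0063,0.0438,0,1,0,0,0,0,0,0,1,0,0,0,0,0,0,1,0,0,0,0,0,0,1]' | python3 steer.py|grep -E "eef|contact"
python3 -c "
from h import *
snap('pics/w3')
im=cv2.imread('pics/w3.png')
cv2.imwrite('pics/w3c.png',cv2.resize(im[0:300,90:490],(800,600),interpolation=2))"
```

```text
contact_force: [1.6, -0.5, 0.9]
eef_pos: [573.0, -100.7, 220.2]
contact_force: [0.0, 0.3, -1.1]
[ 572.997569   -100.68575513  220.24331428] [3.14086750e+00 2.48942412e-04 1.63065477e+00] 10.8333
```

View pics/w3c.png

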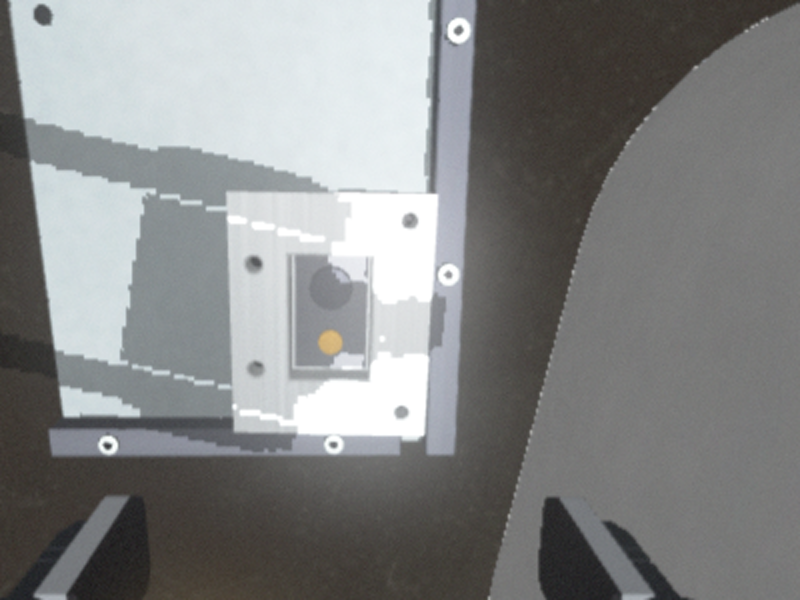

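```bash
python3 - <<'E'
from fit import *
cam=dict(np.load('pics/w3.npz'))
f=lambda L:[(90+(x+.5)/2-.5,(y+.5)/2-.5) for x,y in L]
F2=fit(cam,[(-100,-95,8),(-100,-95,26),(-100,-110,26),(73,-110,26),(85,-110,26),(100,-110,26)],f([(62,417),(50,429),(52,456),(400,455),(427,455),(455,455)]),0,[525,-56,.06])
H=fit(cam,[(-45,55,28),(45,55,28),(-45,-55,28),(34,44,28),(34,-44,28),(-34,-24,28),(-34,24,28)],f([(227,192),(437,194),(234,431),(410,220),(402,412),(256,368),(254,263)]),8,[568,-93,.06])
Ht=fit(cam,[(34,44,28),(34,-44,28),(-34,-24,28),(-34,24,28)],f([(410,220),(402,412),(256,368),(254,263)]),8,[568,-93,.06])
print(fx(H[:2]),H[2]-F[2]); F[:]=F2; print(fx(H[:2]),H[2]-F2[2])
E
```

```text
[525.72 -55.34] 0.0654 res [[-0.2, -0.4], [-1.4, -0.1], [-0.4, 0.7], [1.2, 0.1], [-0.2, 0.1], [1.1, -0.0]]
[566.78 -91.86] 0.0426 res [[-0.4, -1.0], [0.3, -0.1], [-0.1, 0.3], [0.3, -0.1], [0.1, 0.1], [-0.1, 0.4], [-0.2, 0.4]]
[566.74 -91.7 ] 0.0407 res [[0.4, -0.2], [-0.1, -0.0], [-0.2, 0.2], [-0.2, 0.1]]
[[ 38.88 -38.3 ]] -0.020137769683275256
[[ 38.59 -39.13]] -0.022815457945470574
```

To row units: -42 mm / 800 = -0.0525, -40 mm / 800 = -0.05.

```bash
echo '[0,0,0,-0.0125,-0.05,0,0,0,0,0,-0.01,-0.0525,0,0,0,0,0,0,0,0.05,0,0,0,0,0,0,0.05,0,0,0,0,0,0,0.05,0]' | python3 steer.py|grep -E "contact"
echo '[0,0,0,0,0,0.0438,0,0,0,0,0,0,0.0313,0,0,0,0,0,0,0,0,0,0,0,0,0.0075,0,0,0,0,0,0,0.0075,0,0]' | python3 steer.py|grep -E "eef|contact"
echo '[0,0,0,0,0.0025,0,0,0,0,0,0,0.0013,0,0,0,0,0,0,0.0013,0,0,0,0,0,0,0,0,0]' | python3 steer.py|grep -E "eef|contact"
python3 -c "
from fit import *
print(fx(r.sense()['eef_pos']))"
```

```text
contact_force: [0.2, 0.1, -0.7]
eef_pos: [506.2, -123.1, 40.7]
contact_force: [0.8, 0.0, 0.5]
eef_pos: [509.8, -122.8, 40.2]
contact_force: [-0.0, -0.8, 0.5]
[[-19.95 -65.61]]
```

To row units: 1 mm / 800 = 0.0013, 0.5 mm / 800 = 0.0006.

```bash
for i in 1; do echo '[0,0,0,0,0.0013,0,0,0,0,0,0,0.0006,0,0,0,0,0,0,0,0,0]' | python3 steer.py|grep -E "eef|contact"; done
echo '[0,0,0,0,0.0013,0,0,0,0,0,0,0,0,0]' | python3 steer.py|grep -E "eef|contact"
echo '[0,0,0,0,0.0013,0,0,0,0,0,0,0,0,0]' | python3 steer.py|grep -E "eef|contact"
echo '[0,0,0,0,0.0013,0,0,0,0,0,0,0,0,0]' | python3 steer.py|grep -E "eef|contact"
python3 -c "
from fit import *
print(fx(r.sense()['eef_pos']))"
```

```text
eef_pos: [509.9, -122.5, 39.4]
contact_force: [-5.3, -1.0, 4.4]
eef_pos: [510.1, -122.5, 39.2]
contact_force: [-8.1, -2.1, 7.2]
eef_pos: [510.3, -122.5, 39.2]
contact_force: [-11.1, -2.3, 9.9]
eef_pos: [510.5, -122.5, 39.1]
contact_force: [-13.8, -4.8, 12.1]
[[-19.26 -65.3 ]]
```

To row units: 3 mm / 800 = 0.0038.

```bash
echo '[0,0,0,0,0.0038,0,0,0,0,0,0,0,0,0]' | python3 steer.py|grep -E "eef|contact"
echo '[0,0,0,0,0.0038,0,0,0,0,0,0,0,0,0]' | python3 steer.py|grep -E "eef|contact"
echo '[0,0,0,0,-0.0175,0,0,0,0,0,0,-0.0125,0,0,0,0,0,0,0,-0.0438,0,0,0,0,0,0,-0.05,0,0,0,0,0,0,-0.05,0]' | python3 steer.py|grep -E "eef|contact"
python3 -c "
from fit import *
print(fx(r.sense()['eef_pos']))"
```

```text
eef_pos: [511.1, -122.4, 38.8]
contact_force: [-22.2, -8.8, 18.4]
eef_pos: [511.3, -122.1, 38.5]
contact_force: [-30.9, -11.0, 25.8]
eef_pos: [495.3, -123.3, 155.1]
contact_force: [0.8, -1.0, -0.6]
[[-34.44 -65.24]]
```

To row units: 40 mm / 800 = 0.05, 38 mm / 800 = 0.0475.

```bash
echo '[0,0,0,0.045,0.0225,0,0,0,0,0,0.045,0.0225,0,0,0,0,0,0.0475,0.0225,0,0,0,0,0,0,0,0.05,0,0,0,0,0,0,0.05,0]' | python3 steer.py|grep -E "contact"
echo '[0,0,0,0,0,0.0425,0,0,0,0,0,0,0,0,0,0,0,-0.0075,0,0,0,0,0,0,-0.0075,0,0,0,0,0,0,-0.0038,0,0,0]' | python3 steer.py|grep -E "eef|contact"
echo '[0,0,0,-0.0025,0,0,0,0,0,0,-0.0013,0,0,0,0,0,0,-0.0013,0,0,0,0,0,0,0,0,0,0]' | python3 steer.py|grep -E "eef|contact"
python3 -c "
from fit import *
print(fx(r.sense()['eef_pos']))"
```

```text
contact_force: [-0.2, 0.3, -0.8]
eef_pos: [545.9, -27.0, 42.6]
contact_force: [-0.2, -0.2, 0.1]
eef_pos: [545.8, -28.4, 42.6]
contact_force: [0.4, 16.6, 4.9]
[[21.93 26.41]]
```

To row units: -2 mm / 800 = -0.0025, -1 mm / 800 = -0.0013.

```bash
echo '[0,0,0,-0.0025,0,0,0,0,0,0,-0.0013,0,0,0,0,0,0,0,0,0,0]' | python3 steer.py|grep -E "eef|contact"
echo '[0,0,0,0.0188,0,0,0,0,0,0,0,0,-0.05,0,0,0,0,0,0,-0.05,0,0,0,0,0,0,-0.05,1,0,0,0,0,0,-0.05,1]' | python3 steer.py|grep -E "eef|contact"
echo '[0,0,0,-0.05,0.0125,-0.025,1,0,0,0,-0.025,0.0125,0,1,0,0,0,0,0,0,1,0,0,0,0,0,0,1,0,0,0,0,0,0,1]' | python3 steer.py|grep -E "eef|contact"
python3 -c "
from h import *
snap('pics/w4')
im=cv2.imread('pics/w4.png')
cv2.imwrite('pics/w4c.png',cv2.resize(im[0:300,90:490],(800,600),interpolation=2))"
```

```text
eef_pos: [545.9, -28.7, 42.7]
contact_force: [-0.6, 37.8, 6.4]
eef_pos: [543.6, -18.2, 203.9]
contact_force: [0.5, -0.0, -0.5]
eef_pos: [565.4, -73.0, 219.0]
contact_force: [0.7, 0.4, -0.1]
[565.3557592  -73.04325438 219.00577358] [ 3.14127837e+00 -2.87360437e-04  1.62873049e+00] 15.8
```

View pics/w4c.png

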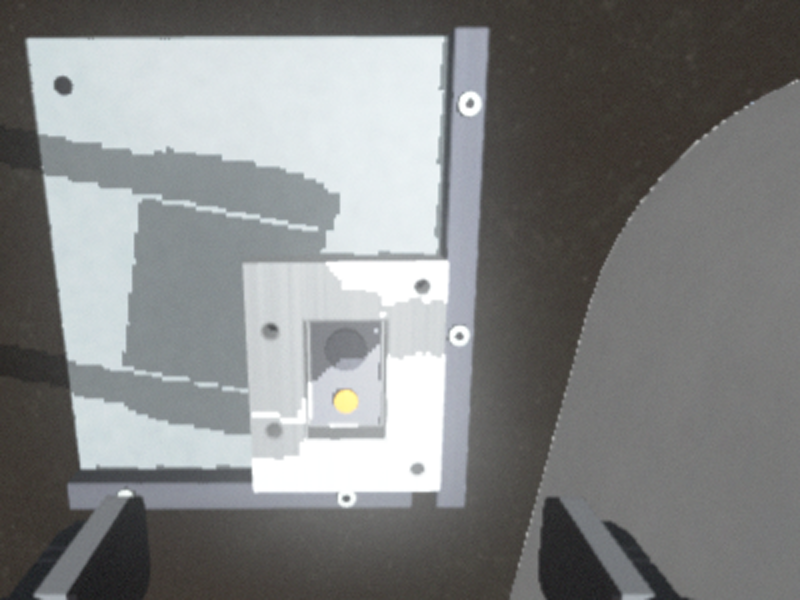

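```bash
python3 - <<'E'
from fit import *
cam=dict(np.load('pics/w4.npz'))
f=lambda L:[(90+(x+.5)/2-.5,(y+.5)/2-.5) for x,y in L]
F2=fit(cam,[(-100,110,8),(-100,-95,8),(-100,-95,26),(-100,-110,26),(73,-110,26),(85,-110,26),(100,-110,26),(85,110,26),(100,110,26)],f([(27,38),(80,468),(69,486),(71,509),(411,507),(439,506),(465,506),(455,28),(489,28)]),0,[525,-56,.06])
im=cv2.imread('pics/w4.png',0).astype(float);im=cv2.resize(im[0:300,90:490],(800,600),interpolation=cv2.INTER_CUBIC)
th=[]
for x,y in [(422,286),(417,468),(274,430),(270,331)]:
    p=im[y-14:y+15,x-14:x+15];w=np.clip(np.median(p)-25-p,0,None);n,l,st,c=cv2.connectedComponentsWithStats((w>0).astype(np.uint8));m=w*(l==l[14,14]) if l[14,14] else w;Y,X=np.mgrid[-14:15,-14:15];th.append((x+(X*m).sum()/m.sum(),y+(Y*m).sum()/m.sum()))
print(np.array(th))
T=fit(cam,[(34,44,28),(34,-44,28),(-34,-24,28),(-34,24,28)],f(th),8,[568,-93,.06])
H=fit(cam,[(-45,55,28),(45,55,28),(45,-55,28),(-45,-55,28),(34,44,28),(34,-44,28),(-34,-24,28),(-34,24,28)],f([(243,263),(448,262),(440,491),(254,492)]+th),8,[568,-93,.06])
F[:]=F2; print(fx(H[:2]),H[2]-F2[2],fx(T[:2]))
E
```

```text
[526.  -56.2] 0.0653 res [[-1.8, -0.5], [-0.1, 0.8], [-1.2, -0.6], [-0.4, 1.5], [1.5, 1.2], [-0.6, 1.6], [1.3, 1.5], [0.1, -1.2], [1.4, -1.3]]
[[421.73 285.79]
 [417.07 468.45]
 [273.46 429.69]
 [270.31 329.72]]
[567.49 -92.49] 0.0606 res [[0.4, -0.3], [-0.1, 0.1], [-0.1, 0.1], [-0.2, 0.2]]
[567.67 -92.97] 0.0633 res [[-0.4, -0.5], [0.2, -0.5], [-0.2, -0.4], [-0.4, -0.4], [0.4, 0.2], [0.2, 0.4], [0.2, 0.7], [-0.1, 0.8]]
[[ 39.18 -39.42]] -0.0020063144655028814 [[ 39.04 -38.92]]
```

```bash
for k in 1; do echo '[0,0,0,0.05,-0.0038,0,1,0,0,0,0.05,-0.0038,0,1,0,0,0,0.05,-0.0038,0,1,0,0,0,0.05,-0.0038,0,1,0,0,0,0.05,-0.0038,0,1]' | python3 steer.py|grep -E "contact"; done
echo '[0,0,0,0.05,-0.0038,0,1,0,0,0,0.05,-0.0038,0,1,0,0,0,0.05,-0.0038,0,1,0,0,0,0.05,-0.0038,0,1,0,0,0,0.05,-0.0038,0,1]' | python3 steer.py|grep -E "contact"
echo '[0,0,0,0,0,0,1,0,0,0,0,0,0,1,0,0,0,0,0,0,1]' | python3 steer.py|grep -E "eef|contact"
python3 -c "
from h import *
snap('pics/w5')
im=cv2.imread('pics/w5.png')
cv2.imwrite('pics/w5c.png',cv2.resize(im[0:300,90:490],(800,600),interpolation=2))"
```

```text
contact_force: [0.8, -0.1, 0.1]
contact_force: [1.0, 0.5, 0.9]
eef_pos: [511.3, 324.7, 217.9]
contact_force: [-0.4, -0.9, 0.6]
[511.27773865 324.65204612 217.88862846] [-3.14027457e+00  9.76801599e-04  1.63159692e+00] 16.9333
```

View pics/w5c.png

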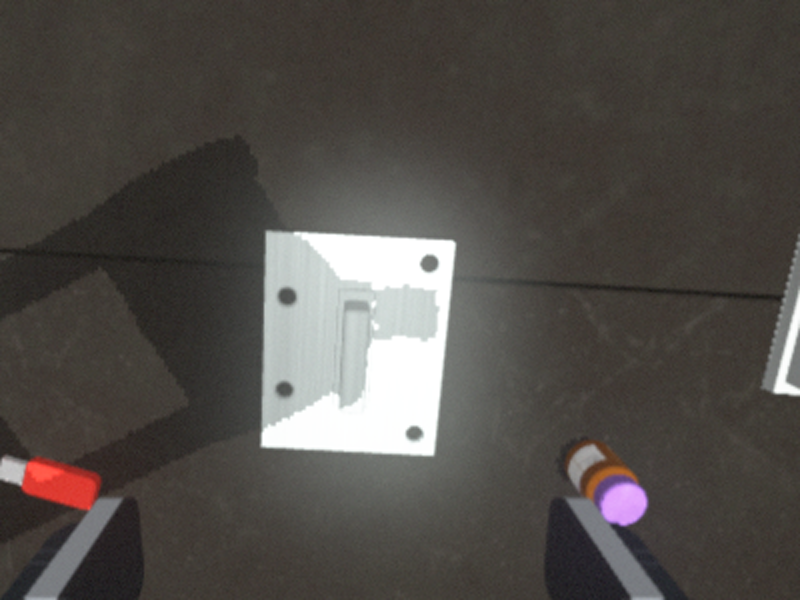

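```bash
python3 - <<'E'
from fit import *
cam=dict(np.load('pics/w5.npz'))
f=lambda L:[(90+(x+.5)/2-.5,(y+.5)/2-.5) for x,y in L]
im=cv2.imread('pics/w5.png',0).astype(float);im=cv2.resize(im[0:300,90:490],(800,600),interpolation=cv2.INTER_CUBIC)
th=[]
for x,y in [(429,263),(414,433),(285,389),(287,296)]:
    p=im[y-14:y+15,x-14:x+15];w=np.clip(np.median(p)-25-p,0,None);n,l,st,c=cv2.connectedComponentsWithStats((w>0).astype(np.uint8));m=w*(l==l[14,14]);Y,X=np.mgrid[-14:15,-14:15];th.append((x+(X*m).sum()/m.sum(),y+(Y*m).sum()/m.sum()))
print(np.array(th))
M=[(34,44,5),(34,-44,5),(-34,-24,5),(-34,24,5)]
T=fit(cam,M,f(th),0,[517,310,0])
H=fit(cam,[(-45,55,5),(45,55,5),(45,-55,5),(-45,-55,5)]+M,f([(266,231),(456,240),(434,456),(261,446)]+th),0,[517,310,0])
s=r.sense();R=__import__('scipy.spatial.transform',fromlist=['x']).Rotation.from_euler('xyz',s['tcp_rot'])
print(s['tcp_rot'],R.inv().apply(np.r_[H[:2],40]-s['eef_pos']))
E
```

```text
[[429.14 263.04]
 [413.92 432.98]
 [283.91 389.04]
 [286.64 296.07]]
[516.6  313.32] 0.0049 res [[0.2, -0.3], [-0.0, 0.2], [-0.2, 0.3], [-0.0, -0.1]]
[516.81 313.14] 0.0054 res [[-0.1, -0.4], [-0.4, 0.4], [-0.2, -0.8], [0.0, -0.2], [0.4, -0.1], [0.2, 0.3], [0.0, 0.5], [0.1, 0.1]]
[-3.14  0.    1.63] [-10.93   4.7  178.01]
```

To row units: 40 mm / 800 = 0.05, -11.5 mm / 800 = -0.0144, 0.056 rad / 3.1416 = 0.0178.

```bash
echo '[0,0,0.0178,0,0,0,1,0,0,0,-0.0144,0.0069,0.0475,1,0,0,0,0,0,0.05,1,0,0,0,0,0,0.05,1,0,0,0,0,0,0.0438,1]' | python3 steer.py|grep -E "contact"
echo '[0,0,0,0,0,0,1,0,0,0,0,0,0,1,0,0,0,0,0,0,1,0,0,0,0,0,0,1]' | python3 steer.py|grep -E "eef|contact|rot"
```

```text
contact_force: [-0.2, -0.6, 0.1]
eef_pos: [519.6, 313.6, 68.2]
tcp_rot: [3.138, -0.002, 1.573]
contact_force: [0.8, 0.2, 0.1]
```

To row units: 20 mm / 800 = 0.025, -2.8 mm / 800 = -0.0035, -0.003 rad / 3.1416 = -0.001.

```bash
echo '[0,0,-0.001,-0.0006,-0.0035,0,1,0,0,0,0,0,0.025,1,0,0,0,0,0,0.0175,1,0,0,0,0,0,0,1,0,0,0,0,0,0,1]' | python3 steer.py 50|grep -E "eef|contact|rot"
```

```text
eef_pos: [515.2, 312.7, 32.4]
tcp_rot: [3.141, -0.0, 1.577]
contact_force: [0.5, -0.2, -0.3]
```

To row units: 1 mm / 800 = 0.0013.

```bash
echo '[0,0,0,0,0.0013,0,0.3,0,0,0,0,0,0,0.2,0,0,0,0,0,0,0.1,0,0,0,0,0,0,0,0,0,0,0,0,0,0]' | python3 steer.py 50
echo '[0,0,0,0,0,0,0,0,0,0,0,0,0,0,0,0,0,0,0,0,0,0,0,0,0,0,0,0]' | python3 steer.py
```

```text
clock: 18.57
eef_pos: [516.3, 312.6, 31.9]
tcp_rot: [3.141, -0.0, 1.577]
contact_force: [-0.9, -0.4, -0.6]
opening: 0.3
grasp_force: 0.0
clock: 18.9
eef_pos: [516.4, 312.6, 31.8]
tcp_rot: [3.141, -0.0, 1.577]
contact_force: [-0.0, -0.5, 5.4]
opening: 0.131
grasp_force: 49.7
```

The manual's scale: shifts go in shares of 800 mm and turns go in shares of pi rad. Converting my numbers, -35 mm / 800 = -0.0438, -15 mm / 800 = -0.0188, -0.056 rad / 3.1416 = -0.0178.

```bash
echo '[0,0,0,0,0,-0.0188,0,0,0,0,0,0,-0.0438,0,0,0,0,0,0,-0.0438,0,0,0,0,0,0,-0.0438,0,0,0,-0.0178,0,0,0,0]' | python3 steer.py
for k in 1; do echo '[0,0,0,-0.0425,0.0025,0,0,0,0,0,-0.0425,0.0025,0,0,0,0,0,-0.0425,0.0025,0,0,0,0,0,-0.0425,0.0025,0,0,0,0,0,-0.0425,0.0025,0,0]' | python3 steer.py|grep contact; done
echo '[0,0,0,-0.0425,0.0025,0,0,0,0,0,-0.0425,0.0025,0,0,0,0,0,-0.0425,0.0025,0,0,0,0,0,-0.0425,0.0025,0,0,0,0,0,-0.0425,0.0025,0,0]' | python3 steer.py|grep contact
echo '[0,0,0,-0.0425,0.0025,0,0,0,0,0,-0.025,0.0025,0,0,0,0,0,0,0,0,0,0,0,0,0,0,0,0,0,0,0,0,0,0,0]' | python3 steer.py
python3 -c "
from h import *
snap('pics/w6')"
```

```text
clock: 19.32
eef_pos: [519.0, 314.3, 157.8]
tcp_rot: [3.134, -0.004, 1.632]
contact_force: [2.2, 1.7, -1.6]
opening: 0.131
grasp_force: 49.2
contact_force: [-0.2, 0.4, -2.2]
contact_force: [0.9, -0.9, -2.1]
clock: 20.57
eef_pos: [563.9, -78.8, 151.0]
tcp_rot: [-3.14, -0.001, 1.632]
contact_force: [-0.4, 0.3, -2.3]
opening: 0.13
grasp_force: 49.1
[563.90448938 -78.77010205 150.9764246 ] [-3.14041699e+00 -5.78983821e-04  1.63233848e+00] 20.5667
```

View pics/w6.png

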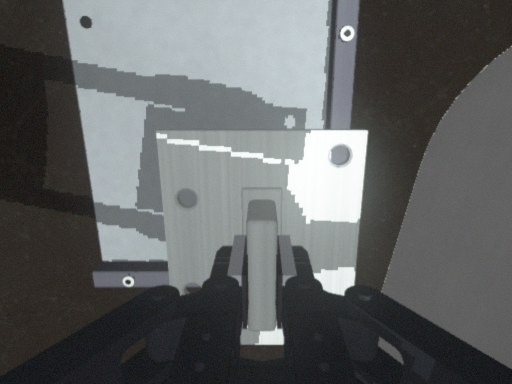

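```bash
python3 - <<'E'
from fit import *
cam=dict(np.load('pics/w6.npz'))
H=fit(cam,[(-45,55,5),(45,55,5),(34,44,5),(-34,24,5)],[(158,131),(367,130),(340,154.5),(187.5,198)],119.2,[564,-78,.06])
s=r.sense();t=s['tcp_rot'][2]-np.pi/2;d=H[:2]-s['eef_pos'][:2]
print("offset in tool frame x',y'",d[0]*np.cos(t)+d[1]*np.sin(t),-d[0]*np.sin(t)+d[1]*np.cos(t),H[2]-t)
E
```

```text
[564.39 -78.49] 0.0666 res [[-2.4, -0.6], [1.6, -0.7], [0.9, 0.6], [-0.8, 1.8]]
offset in tool frame x',y' 0.39808740119429203 -0.15396556149967708 0.00419518256614726
```

To row units: 20 mm / 800 = 0.025, -14.5 mm / 800 = -0.0181.

```bash
echo '[0,0,0,-0.0181,0.0035,0,0,0,0,0,0,0,0.025,0,0,0,0,0,0,0.025,0,0,0,0,0,0,0.025,0,0,0,0,0,0,0,0]' | python3 steer.py|grep contact
echo '[0,0,0,0,0,0,0,0,0,0,0,0,0,0,0,0,0,0,0,0,0,0,0,0,0,0,0,0,0,0,0,0,0,0,0]' | python3 steer.py
```

```text
contact_force: [-1.1, 0.1, -2.7]
clock: 21.45
eef_pos: [568.8, -93.6, 92.5]
tcp_rot: [3.14, 0.0, 1.633]
contact_force: [-0.0, -0.3, -2.3]
opening: 0.128
grasp_force: 49.0
```

To row units: 7 mm / 800 = 0.0088, -1.2 mm / 800 = -0.0015.

```bash
echo '[0,0,0,0.0006,-0.0015,0,0,0,0,0,0,0,0.0088,0,0,0,0,0,0,0.0075,0,0,0,0,0,0,0,0,0,0,0,0,0,0,0]' | python3 steer.py|grep contact
echo '[0,0,0,0,0,0,0,0,0,0,0,0,0,0,0,0,0,0,0,0,0,0,0,0,0,0,0,0,0,0,0,0,0,0,0]' | python3 steer.py
python3 -c "
from h import *
snap('pics/w7');snap('pics/s7','side')
a=cv2.imread('pics/w7.png');b=cv2.imread('pics/s7.png')[180:260,200:320]
b=cv2.resize(b,(384,256),interpolation=2);c=np.zeros((384,384,3),np.uint8);c[:256]=b
cv2.imwrite('pics/v7.png',np.hstack([a[:,:416],c]))"
```

```text
contact_force: [-0.0, 0.5, -1.7]
clock: 22.28
eef_pos: [567.1, -93.1, 78.6]
tcp_rot: [3.141, 0.0, 1.633]
contact_force: [0.2, -0.2, -2.6]
opening: 0.128
grasp_force: 49.1
[567.07412924 -93.11247771  78.60426564] [3.14137231e+00 3.83495306e-05 1.63284228e+00] 22.2833
[567.02512887 -93.12478429  78.59186571] [3.14139728e+00 3.25997571e-05 1.63277810e+00] 22.3333
```

View pics/v7.png

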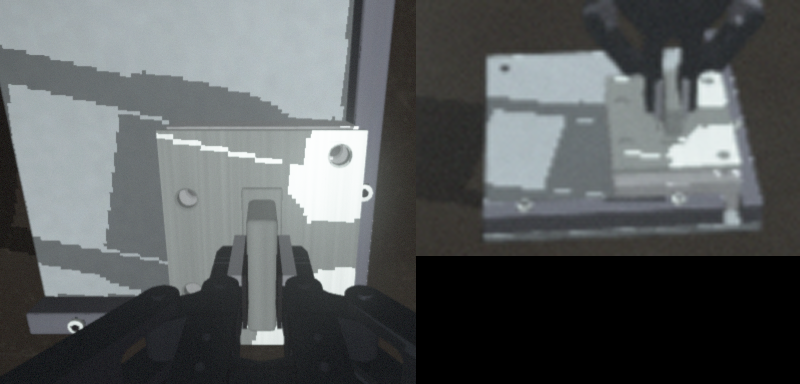

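```bash
python3 - <<'E'
from fit import *
cam=dict(np.load('pics/w7.npz'));im=cv2.imread('pics/w7.png',0)
def W(p,M,z):
    c,s=np.cos(p[2]),np.sin(p[2]);return [(p[0]+c*x-s*y,p[1]+s*x+c*y,z) for x,y in M]
h=[567.7,-93,.062]
M=[(34,44),(-34,24),(-34,-24),(-45,55),(45,55)]
print("threads",proj(cam,W(h,M,36)));print("cover top/bottom",proj(cam,W([567.2,-92.9,.064],M,51.8)),proj(cam,W([567.2,-92.9,.064],M,46.8)))
print(im[142:168,326:354]);print(im[186:210,175:201])
print(im[116:136,[170,200,240,280,320,350]].T)
E
```

```text
threads [[334.25 149.19]
 [193.78 189.43]
 [198.94 275.52]
 [166.35 125.89]
 [359.29 125.83]]
cover top/bottom [[340.33 155.37]
 [185.96 199.61]
 [192.42 292.59]
 [155.05 130.15]
 [368.06 129.65]] [[337.87 153.14]
 [188.22 196.14]
 [194.32 286.83]
 [158.43 128.68]
 [364.67 128.2 ]]
[[252 252 253 252 251 251 251 251 250 249 249 249 248 248 248 248 249 249
  250 251 251 250 250 251 251 251 251 251]
 [252 253 253 253 252 252 252 252 251 251 250 246 242 238 233 231 234 239
  247 250 250 250 250 251 251 251 251 251]
 [252 252 253 253 252 251 252 252 247 244 236 222 218 207 195 176 180 191
  209 228 236 244 249 251 251 251 252 251]
 [252 252 253 253 252 252 251 247 229 220 202 180 168 164 161 158 157 176
  182 193 205 222 239 248 251 251 251 251]
 [252 252 253 252 252 250 243 227 198 179 159 141 135 130 144 153 158 178
  182 178 189 192 215 238 248 251 251 251]
 [252 252 253 252 251 240 220 187 160 144 130 126 125 126 137 145 157 173
  176 170 170 175 189 216 240 249 250 251]
 [252 252 252 252 242 206 180 155 134 131 127 125 121 124 132 148 153 174
  175 171 155 150 181 195 218 244 250 251
[... 4653 characters left out ...]
 133 133 132 127 128 124 128 125 127 133 136
  140 141 144 148 150 149 146 146]
 [144 148 148 145 143 143 142 138 135 134 135 137 137 135 136 134 138 140
  140 145 148 149 148 150 149 146]]
[[112 112 109 109 113 111 112 109 109 112 125 152 155 128 130 146 150 158
  221 238]
 [114 111 114 112 111 113 114 113 114 117 135 162 159 131 135 148 156 152
  156 154]
 [118 114 118 119 114 116 114 116 116 116 136 161 162 133 131 147 153 151
  153 154]
 [123 121 124 120 120 122 120 120 120 127 140 164 166 140 140 155 160 160
  163 164]
 [188 193 189 156 132 123 122 123 124 125 150 168 166 153 224 250 253 253
  253 253]
 [ 67  73  73  73  71  77  85 106 116 124 166 176 159 145 216 247 251 251
  251 251]]
```

```bash
python3 -c "
from rig import r, imaging
print(r.sense()['contact_force'],r.sign_off())"
```

```text
the job is handed in; nothing more can be done
[ 0.23632743  0.11389407 -2.41128188] None
```

The job is handed in: the housing measured home in the fence corner within about 1 mm and 0.002 rad. The cover is held level about 1 cm above it, the right way round, with its holes in line to within about 1 mm by the camera. No verdict came back.

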